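Turn a sample blender's filling neck upright by its spokes

ROBOT

A 7-joint arm with a two-finger parallel gripper is mounted at the origin on the work surface. World frame = base frame: x ahead of the robot, y to its left, z up, the work surface at z = 0. Lengths are in mm, angles in rad, forces in N, time in s.
With the tool pointing down it reaches from about 350 to 775 mm from the base axis. Payload 3.1 kg.
Tool frame: the origin (TCP) lies midway between the tips of the shut fingers; the grasp point (between the pads) lies 19 mm behind it; z points along the fingers, y is the direction in which the jaws open and shut (so a half turn about z gives the same grasp; the last joint's range is limited). The gripper opens to 85 mm and grips with 20 to 120 N. Pads are 22 mm wide; open, the fingers measure 114 mm over their backs; the gripper's body (76 mm by 85 mm) begins 54 mm behind the grasp point. The pads swing forward as they close: fully open they stand 13 mm farther back than shut.
Start: joints at [-1.282, 0.311, 0.014, 1.512, -0.004, 1.319, -0.027], TCP at [178.613, 520.206, 231.304] pointing down, gripper open.
Joint ranges: [-2.7, 2.7], [-0.3, 1.91], [-1.27, 1.3], [0.12, 2.57], [-1.44, 4.58], [0.2, 2.03], [-3.05, 3.05]. Speed limits (rad/s): [2.79, 2.79, 3.14, 3.14, 3.14, 3.14, 3.14].

INTERFACE

Orientations are given as a rotation vector (axis times angle).
In Python, from bench import r gives the robot as it stands.
- The arm moves only by the tool jog_arm, never from a script. Its argument "motion" is one flat list of numbers, 7 for each row, row after row: the opening in per cent of the stroke, from 0 (shut) to 100 (fully open), then the shift along the tool's x, y, z in m, then the turn, a rotation vector about the tool's x, y, z in rad. In form: [hand, dx, dy, dz, ax, ay, az, hand, dx, dy, dz, ax, ay, az, ...]. A call has exactly 5 rows; each row shifts and turns the commanded pose from where the row before left it, along the tool's axes as they then stand; what a row does not reach is not made up. A row lasts 1/8 s, in which the tool goes at most 62.5 mm and 10.7 degrees, less where a joint would pass 70% of its speed; a pose out of reach is approached as far as the arm can. A call with a gripper value outside its range is refused whole. The fingers move at their own pace and stop on an object; "force" is the grip in N (left out, the last holds). Time passes only in rows, so rows that do not move let the fingers close, or fill a call up. It gives the time, the measured TCP pose, the force and the opening at its end, in the units of the state.
- r.read_state(): the state, without advancing time (a new reading comes with each control period).
- r.get_image(name): name is "scene" or "top" or "wrist"; returns a dict with "color" (420x560x3 uint8, blue, green, red), "range_z" (420x560 float32, mm along the optical axis (not along the pixel's ray), 0 where there is no reading), "fovy" (degrees; the focal length in pixels is half the picture's height over the tangent of half this angle, whatever the lens; pixels are square), "cx", "cy" (the principal point, pixels), "distortion" ([k1, k2, p1, p2, k3] as OpenCV has them; the pictures are not rectified), "cam_to_world" (4x4, takes a point from camera to world coordinates); the wrist camera has in their place "T_tool_cam" (4x4, takes a point from camera to tool coordinates, whose origin is the TCP and whose axes are the flange's). Camera axes: x right, y down, z forward; pixel columns grow to the right and rows downward; lengths in mm; the calibration is good to about 2 mm. A picture is of the moment at which its call begins: read the wrist's pose just before it.
- r.job_done(): hands the job in, once; it reports no verdict.
The state is a dict: "clock": time; "joint_positions": joint angles; "qd": joint speeds; "joint_torque": joint torques, N m; "tool_pos": TCP position; "orientation": TCP orientation; "force": force on the tool from outside, world axes, zero at the start; "moment": the same for the moment, N m; "finger_gap": finger opening in mm.
Only numpy, scipy, OpenCV 4.12 (cv2) and the standard library are available. Lean on these libraries where they do the work, as an engineer would, in place of code of your own. Each camera call takes 0.05 s, during which the arm holds its last target. There are 200 camera calls.

TASK

Turn the sample blender by pushing one spoke of its handwheel after another with the fingertips, gently and without spinning it, until the red filling neck on the drum points straight up, ready to be charged; then take the hand away. Push only on the spokes: do not touch the drum or its neck, do not shift or lift the blender, and leave the glassware, crucible and retort stand alone.

Things in the scene. Friction and masses are not known exactly. Their poses are not given: they have to be found in the camera images.
- blender: Bench sample blender, standing loose on the cart, about 5 kg: blue base plate 230 x 170 mm, two bearing pillars, horizontal axle 160 mm above the cart top carrying drum and handwheel. Origin on the cart top, under the middle of the drum; x along the axle towards the handwheel (roughly away from the robot), z up.
- wheel_hub (a point): Centre of the handwheel, on the axle, 120 mm along the blender's +x. No rim: six straight black-sleeved spokes, 60 degrees apart, in the upright plane square to the axle, each 14 mm thick and ending 110 mm from the axle; hub 48 mm across. The frame turns with the wheel: x along the axle, z along the spoke in line with the red neck. The nearest pillar is 40 mm behind the wheel's plane.
- rotor (a joint): Turn of handwheel and drum together (rad): 0 = red neck straight up, +pi/2 = neck along the blender's -y (counter-clockwise seen from the handwheel's side). Starts between 2.1 and 4.2, turns either way, and any whole turn from 0 is neck-up too. Stiff bearing: takes about 0.3 N m (3 N near a spoke's end) and stays where it is left.
- drum: Bare metal drum, 100 mm diameter, 110 mm long, fixed to the axle with the handwheel, with one red filling neck (32 mm diameter, 38 mm collar, ending 92 mm from the axle). Origin on the axle at the drum's middle; x along the axle, z out through the neck.
- stand: Black retort stand with a glass funnel in its spring clip: base 130 x 200 mm, rod 370 mm tall at +y 70 mm, funnel 72 mm across with its rim 305 mm up over the base's middle. Origin under the base's centre. Leave alone.
- crucible: White porcelain filter crucible, 42 mm across, 40 mm tall, origin under its base. Leave alone.
- weighing_bottle: Clear glass weighing bottle with lid, 45 mm across, 65 mm tall, origin under its base. Leave alone.
- dropping_bottle: Small amber glass dropping bottle, 40 mm across, 92 mm tall, origin under its base. Leave alone.

How it is judged:
By the outcome, as a careful person would: the job done as asked, in the order asked, and still so for the second after the job is handed in, with the robot touching nothing.
It also fails if it takes over 61 s, if anything falls off the work surface, if the arm or the gripper's body presses on something with over 40 N, if the wrist force passes 120 N, or if a joint passes its speed limit or range.

## Working session

There is one attempt and no reset: what is moved stays moved. The work goes in short steps, Python scripts to look and compute and a tool call to move; the robot and the scene stay as the last step left them, time stands still between calls to the robot, and variables do not carry over. Pictures are saved under pics/ and viewed, about 8 in all and at most 12, crops included, and the job is handed in when it is done.

Besides the shell and the picture viewer there is one more tool, called after ">>>" as name(argument=value, ...) on one line, values as JSON. jog_arm: Moves the arm, as the interface text tells. Its arguments: {"type":"object","properties":{"motion":{"type":"array","items":{"type":"number"}},"force":{"type":"number"}},"required":["motion"]}

```bash
mkdir -p pics; cat > h.py <<'E'
import numpy as np, cv2
from bench import r
from scipy.spatial.transform import Rotation as R
def K(im):
    h=im["color"].shape[0]; f=h/2/np.tan(np.radians(im["fovy"])/2)
    return np.array([[f,0,im["cx"]],[0,f,im["cy"]],[0,0,1]])
def pose(s):
    T=np.eye(4);T[:3,:3]=R.from_rotvec(s["orientation"]).as_matrix();T[:3,3]=s["tool_pos"];return T
def grab(n):
    s=r.read_state(); im=r.get_image(n)
    im["T"]=pose(s)@np.array(im["T_tool_cam"]) if n=="wrist" else np.array(im["cam_to_world"])
    return im
def cloud(im):
    h,w=im["range_z"].shape
    u,v=np.meshgrid(np.arange(w),np.arange(h))
    p=cv2.undistortPoints(np.stack([u,v],-1).reshape(-1,1,2).astype(np.float64),K(im),np.array(im["distortion"])).reshape(h,w,2)
    z=im["range_z"][...,None].astype(float)
    P=np.concatenate([p*z,z],-1)
    return P@im["T"][:3,:3].T+im["T"][:3,3]
E
python3 - <<'E'
from h import *
s=r.read_state();print(s)
for n in ("scene","top"):
    im=grab(n);cv2.imwrite(f"pics/{n}0.png",im["color"]);np.savez(f"{n}0.npz",c=im["color"],P=cloud(im),z=im["range_z"]);print(n,im["T"].round(2).tolist(),im["fovy"])
E
```

```text
{'clock': 0.0, 'joint_positions': array([-1.28171565,  0.31170807,  0.01399312,  1.51307639, -0.00439776,
        1.31915999, -0.02717778]), 'qd': array([-1.95377563e-03, -1.11791839e-03,  5.62530162e-04, -2.55627997e-05,
       -6.60449506e-04, -6.35887772e-04, -1.14355286e-03]), 'joint_torque': array([-2.60910832e-05, -3.79918528e+01,  1.46283768e-01, -2.30585289e+01,
        1.24858750e-02,  1.38624228e-02, -1.71758262e-05]), 'tool_pos': array([178.38468293, 519.50243171, 230.22290413]), 'orientation': array([-0.51702374, -3.09846496,  0.00361797]), 'force': array([-0.1086009 , -0.81394183,  0.42353927]), 'moment': array([ 0.02556319, -0.01972732,  0.00464296]), 'finger_gap': 85.58612833071109}
scene [[-0.33, 0.72, -0.62, 1104.4], [0.95, 0.24, -0.22, 138.48], [-0.01, -0.65, -0.76, 810.15], [0.0, 0.0, 0.0, 1.0]] 57.73812474596494
top [[-0.01, -0.99, 0.12, 396.12], [-1.0, 0.01, -0.01, -61.61], [0.01, -0.12, -0.99, 1504.74], [0.0, 0.0, 0.0, 1.0]] 46.91011482926384
```

View pics/scene0.png

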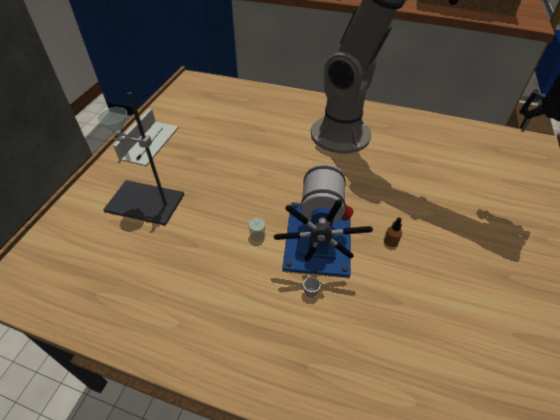

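View pics/top0.png

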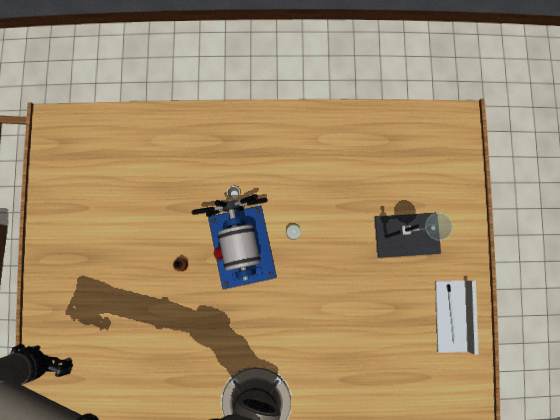

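The scene view shows the wheel hub at (322,233), the red neck low at (348,212), a clear bottle at (257,228), a crucible at (312,287) and an amber bottle at (393,235). Next I'll measure them.

```bash
python3 - <<'E'
import numpy as np,cv2
for n in("top","scene"):
    d=np.load(n+"0.npz");c=d["c"];P=d["P"];hsv=cv2.cvtColor(c,cv2.COLOR_BGR2HSV);ok=d["z"]>0
    reg=ok&(P[...,0]>350)&(P[...,0]<800)&(abs(P[...,1]+0)<200)
    b=reg&(hsv[...,0]>100)&(hsv[...,0]<130)&(hsv[...,1]>120)&(P[...,2]<35)
    q=P[b]; print(n,"blue",len(q),np.median(q[:,2]));
    rc=cv2.minAreaRect(q[:,:2].astype(np.float32));print(rc)
    red=reg&((hsv[...,0]<6)|(hsv[...,0]>172))&(hsv[...,1]>150)&(hsv[...,2]>60)&(P[...,2]>40)
    q=P[red];print("red",len(q),q.mean(0).round(1),q.min(0).round(),q.max(0).round())
    k=reg&(hsv[...,2]<60)&(P[...,2]>45)&(P[...,0]>560)
    q=P[k];print("black",len(q),q.min(0).round(),q.max(0).round())
    np.save(n+"_k.npy",q)
    # objects: clusters above table not blender
    o=(ok&(P[...,2]>15)&(P[...,2]<400)&(P[...,0]>250)&(P[...,0]<900)&(abs(P[...,1])<700)).astype(np.uint8)
    N,L,st,ce=cv2.connectedComponentsWithStats(o)
    for i in range(1,N):
        if st[i,4]>25:
            q=P[L==i];print(st[i,:4],st[i,4],q.min(0).round(),q.max(0).round(),np.median(q,0).round())
E
```

```text
top blue 1953 15.312255417217102
((473.2926025390625, 43.545310974121094), (226.06576538085938, 167.13018798828125), 11.724621772766113)
red 80 [449.  104.4 117.8] [433.  92. 105.] [467. 116. 136.]
black 468 [561. -35.  68.] [605. 166. 269.]
[227 186  13  13] 89 [619.  49.  15.] [658.  87.  51.] [645.  71.  37.]
[192 194  85  96] 3708 [344. -62.  15.] [605. 167. 269.] [481.  41. 180.]
[382 213  71  30] 907 [ 473. -555.   15.] [ 573. -390.  377.] [ 503. -469.  282.]
[286 225  15  15] 175 [ 492. -136.   20.] [535. -93.  70.] [ 514. -114.   53.]
[173 259  14  12] 133 [402. 212.  18.] [435. 248.  98.] [419. 225.  48.]
[465 280  12  38] 363 [ 250. -667.   15.] [ 363. -648.   69.] [ 307. -653.   51.]
scene blue 2220 13.15668291963118
((477.45269775390625, 41.82017517089844), (224.6278533935547, 164.72097778320312), 11.552419662475586)
red 76 [458.3 104.5 112.7] [443.  94.  99.] [469. 115. 128.]
black 1208 [561. -37.  58.] [608. 165. 267.]
[ 97  92  70 113] 1601 [ 251. -668.   16.] [ 543. -392.  371.] [ 505. -467.  249.]
[273 164 100 100] 4144 [394. -40.  15.] [608. 167. 267.] [533.  52. 181.]
[248 217  17  22] 291 [ 495. -137.   15.] [539. -95.  67.] [ 525. -113.   50.]
[385 217  17  27] 300 [410. 210.  15.] [444. 248.  94.] [430. 227.  47.]
[284 259   7   7] 28 [576. -18.  15.] [593.  -1.  23.] [586.  -8.  19.]
[342 266   8   6] 30 [547. 124.  15.] [565. 142.  22.] [558. 132.  19.]
[303 277  18  19] 207 [619.  46.  15.] [660.  86.  42.] [632.  66.  32.]
```

```bash
cat > wheel.py <<'E'
from h import *
def wheel(q,yaw,hub):
    e=np.array([np.cos(yaw),np.sin(yaw),0]);f=np.array([-np.sin(yaw),np.cos(yaw),0])
    a=(q-hub)@e;b=(q-hub)@f;c=q[:,2]-160
    rr=np.hypot(b,c);m=(rr>40)&(rr<118)&(abs(a)<22)
    ph=np.arctan2(b[m],c[m])   # from up towards +y(blender)
    z=np.exp(6j*ph).mean()
    return np.angle(z,deg=True)/6,abs(z),m.sum(),a[m],b[m],c[m],ph
E
python3 - <<'E'
from wheel import *
from scipy.optimize import least_squares
q=np.concatenate([np.load("scene_k.npy"),np.load("top_k.npy")])
yaw=np.radians(11.6);hub=np.array([475+117.6,43+24.1,160])
# plane fit of wheel: a vs b
for n in("scene","top"):
    p,s,m,a,b,c,ph=wheel(np.load(n+"_k.npy"),yaw,hub)
    print(n,"phase",p,s,m,"a",np.percentile(a,[5,50,95]),"slope a/b",np.polyfit(b,a,1),"b,c range",b.min(),b.max(),c.min(),c.max())
    for k in range(-3,4):
        t=np.radians(p+60*k);d=np.angle(np.exp(1j*(ph-t)));w=abs(d)<.4
        if w.sum()>5:
            rr=np.hypot(b[w],c[w]);off=b[w]*np.cos(t)-c[w]*np.sin(t)
            print(round(p+60*k,1),w.sum(),"rmax",rr.max().round(1),"perp off",off.mean().round(1))
im=r.get_image("wrist");print(np.array(im["T_tool_cam"]).round(2))
print(pose(r.read_state()).round(3))
E
```

```text
scene phase 14.031202622601016 0.9311366147168418 857 a [-13.01941488  -7.44789943  -4.60687262] slope a/b [-8.92152289e-04 -8.01053044e+00] b,c range -104.66667437046974 101.11425147246112 -102.3013161378833 107.37531111431201
-166.0 110 rmax 106.7 perp off 3.1
-106.0 140 rmax 107.5 perp off 4.0
-46.0 165 rmax 109.6 perp off 2.0
14.0 168 rmax 109.4 perp off -2.5
74.0 155 rmax 105.9 perp off -3.7
134.0 119 rmax 102.5 perp off -1.7
194.0 110 rmax 106.7 perp off 3.1
top phase 14.487423700119079 0.8598608524687549 369 a [-19.23540598 -13.73841105  -7.59811533] slope a/b [ 1.17501903e-04 -1.37338894e+01] b,c range -101.78987768937655 103.37207215100565 -92.32969741844772 108.75400454734108
-165.5 23 rmax 96.8 perp off 3.9
-105.5 76 rmax 104.3 perp off 6.2
-45.5 86 rmax 112.6 perp off 6.1
14.5 60 rmax 112.5 perp off -3.5
74.5 80 rmax 109.6 perp off -6.5
134.5 44 rmax 105.4 perp off -7.2
194.5 23 rmax 96.8 perp off 3.9
[[   0.     -0.96   -0.3    75.48]
 [   1.      0.      0.      1.14]
 [  -0.     -0.3     0.96 -143.41]
 [   0.      0.      0.      1.  ]]
[[-9.46000e-01  3.25000e-01 -1.00000e-03  1.78406e+02]
 [ 3.25000e-01  9.46000e-01 -2.00000e-03  5.19678e+02]
 [-0.00000e+00 -2.00000e-03 -1.00000e+00  2.30438e+02]
 [ 0.00000e+00  0.00000e+00  0.00000e+00  1.00000e+00]]
```

Neck's spoke is 134° from up on the +y side (rotor ≈ 3.94, which fits the range). I'll push top spokes towards −y three times: about 57°, 57° and 20°. First I shut the fingers, lift and align.

>>> jog_arm(motion=[0,0,0,-0.02,0,0,-0.177,0,0,0,-0.02,0,0,-0.177,0,0,0,-0.02,0,0,-0.178,0,0,0,-0.02,0,0,0,0,0,0,-0.02,0,0,0], force=20)

```text
clock: 0.78
tool_pos: [178.6, 519.9, 331.5]
orientation: [0.315, -3.125, 0.001]
force: [-0.6, -0.2, 0.2]
finger_gap: 0.4
```

>>> jog_arm(motion=[0,-0.03,-0.047,0,0,0,0,0,-0.03,-0.047,0,0,0,0,0,-0.03,-0.047,0,0,0,0,0,-0.03,-0.047,0,0,0,0,0,-0.03,-0.047,0,0,0,0])

```text
clock: 1.4
tool_pos: [373.5, 318.4, 331.1]
orientation: [0.316, -3.126, -0.0]
force: [-0.3, 0.1, -0.4]
finger_gap: -0.1
```

>>> jog_arm(motion=[0,-0.03,-0.046,0,0,0,0,0,-0.03,-0.046,0,0,0,0,0,-0.03,-0.046,0,0,0,0,0,-0.03,-0.046,0,0,0,0,0,-0.03,-0.046,0,0,0,0])

```text
clock: 2.02
tool_pos: [566.4, 123.5, 331.0]
orientation: [0.317, -3.125, -0.0]
force: [-0.3, 1.0, 0.2]
finger_gap: -0.2
```

```bash
cat >> wheel.py <<'E'
YAW=np.radians(11.6); HUB=np.array([580,62,160.])
def look(name,tag,yaw=YAW,hub=HUB):
    im=grab(name);cv2.imwrite(f"pics/{tag}.png",im["color"]);P=cloud(im);hsv=cv2.cvtColor(im["color"],cv2.COLOR_BGR2HSV)
    k=(im["range_z"]>0)&(hsv[...,2]<60)
    e=np.array([np.cos(yaw),np.sin(yaw),0]);f=np.array([-np.sin(yaw),np.cos(yaw),0])
    q=P[k]; p,s,m,a,b,c,ph=wheel(q,yaw,hub)
    s_=pose(r.read_state())[:3,3]-hub
    print(name,"phase",round(p,2),"conf",round(s,2),m,"a",np.percentile(a,[5,50,95]).round(1),"| tcp a,b,c",(s_@e).round(1),(s_@f).round(1),s_[2].round(1))
    return im,P
E
python3 - <<'E'
from wheel import *
look("scene","s1");look("wrist","w1")
E
```

```text
scene phase 14.29 conf 0.94 846 a [0.2 5.8 8.4] | tcp a,b,c 1.7 52.3 169.8
wrist phase 13.94 conf 0.85 1846 a [-6.6 -2.5  3.3] | tcp a,b,c -0.2 55.2 169.8
```

View pics/w1.png

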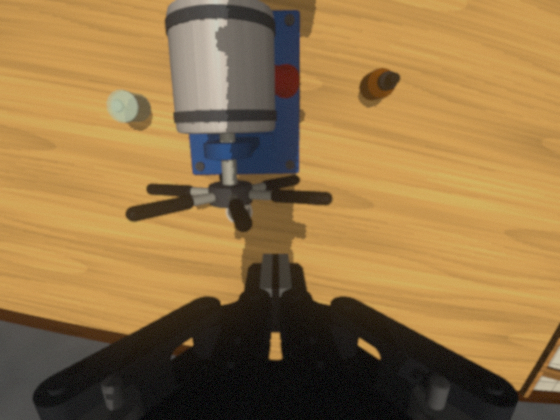

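```bash
python3 - <<'E'
from wheel import *
for i in range(3): s=r.read_state();print(s["clock"],s["tool_pos"].round(1),s["force"].round(1))
E
```

```text
2.125 [568.7 116.1 329.8] [-0.7 -1.5 -0. ]
2.125 [568.7 116.1 329.8] [-0.7 -1.5 -0. ]
2.125 [568.7 116.1 329.8] [-0.7 -1.5 -0. ]
```

Wrist view: hub at (230,192), top spoke end at (243,225), fingertips to its right at (277,262), so the entry is clear. Descend.

>>> jog_arm(motion=[0,0,0.007,0.02,0,0,0,0,0,0,0.025,0,0,0,0,0,0,0.03,0,0,0,0,0,0,0.03,0,0,0,0,0,0,0,0,0,0])

```text
clock: 2.75
tool_pos: [561.7, 131.6, 223.4]
orientation: [0.316, -3.119, 0.001]
force: [-0.7, 0.3, -0.2]
finger_gap: -0.1
```

>>> jog_arm(motion=[0,0,-0.006,0,0,0,0,0,0,-0.006,0,0,0,0,0,0,-0.006,0,0,0,0,0,0,-0.006,0,0,0,0,0,0,-0.006,0,0,0,0])

```text
clock: 3.38
tool_pos: [570.1, 104.5, 227.5]
orientation: [-0.319, 3.124, 0.007]
force: [-3.1, 5.0, 7.1]
finger_gap: 0.2
```

```bash
python3 - <<'E'
from wheel import *
look("scene","s2");look("wrist","w2")
E
```

```text
scene phase 13.6 conf 0.81 1027 a [ 0.6  6.4 10.8] | tcp a,b,c -1.1 42.3 67.8
wrist phase 13.54 conf 0.7 4039 a [-11.8  -5.8   2.8] | tcp a,b,c -1.1 42.3 67.8
```

>>> jog_arm(motion=[0,0,-0.004,0,0,0,0,0,0,-0.004,0,0,0,0,0,0,-0.004,0,0,0,0,0,0,-0.004,0,0,0,0,0,0,-0.004,0,0,0,0])

```text
clock: 4.1
tool_pos: [575.1, 84.2, 229.4]
orientation: [-0.319, 3.121, 0.005]
force: [-2.0, 3.0, 11.6]
finger_gap: 0.0
```

```bash
python3 - <<'E'
from wheel import *
look("scene","s3");im,P=look("wrist","w3");print(r.read_state()["force"])
a=cv2.imread("pics/s3.png")[150:310,220:420];cv2.imwrite("pics/v3.png",np.hstack([cv2.resize(a,(400,320),interpolation=cv2.INTER_CUBIC),cv2.resize(im["color"],(400,320))]))
E
```

```text
scene phase 2.07 conf 0.81 1047 a [ 0.3  6.4 11.9] | tcp a,b,c -0.3 21.7 69.4
wrist phase 3.86 conf 0.7 4201 a [-11.9  -6.1   2.4] | tcp a,b,c -0.3 21.7 69.3
[-2.30760166  1.96143945  9.62349383]
```

View pics/v3.png

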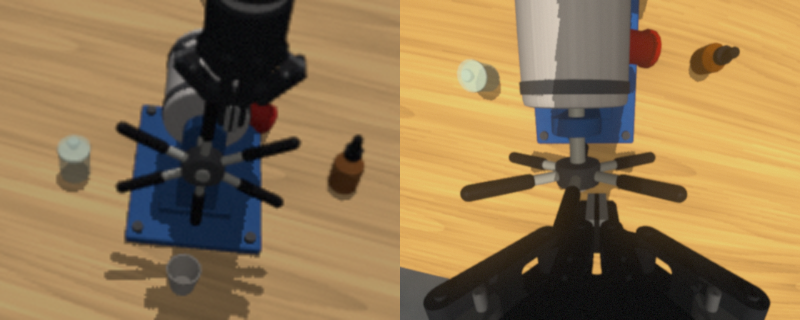

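The spoke is now near vertical with the finger on its right. The upward force suggests the spoke end is touching the wider knuckle, so I'm raising the tip and following the arc at about 90 mm radius.

>>> jog_arm(motion=[0,0,0.001,-0.018,0,0,0,0,0,-0.007,0,0,0,0,0,0,-0.007,0,0,0,0,0,0,-0.007,0,0,0,0,0,0,-0.007,0,0,0,0])

```text
clock: 4.82
tool_pos: [579.1, 55.9, 243.2]
orientation: [0.316, -3.124, -0.001]
force: [0.6, 3.6, -1.4]
finger_gap: -0.1
```

>>> jog_arm(motion=[0,0,-0.006,0.002,0,0,0,0,0,-0.006,0.003,0,0,0,0,0,-0.006,0.003,0,0,0,0,0,-0.006,0.004,0,0,0,0,0,-0.006,0.004,0,0,0])

```text
clock: 5.45
tool_pos: [585.9, 25.3, 228.6]
orientation: [-0.314, 3.125, -0.002]
force: [-1.2, 1.9, 4.2]
finger_gap: 0.1
```

```bash
python3 - <<'E'
from wheel import *
look("scene","s4");look("wrist","w4");print(r.read_state()["force"])
E
```

```text
scene phase 23.93 conf 0.76 1019 a [ 0.3  6.3 10.7] | tcp a,b,c -1.8 -38.3 68.0
wrist phase 25.06 conf 0.63 5951 a [-12.4  -4.7   2.4] | tcp a,b,c -1.8 -37.8 68.0
[-0.56790731  1.24229098  1.3015274 ]
```

>>> jog_arm(motion=[0,0,0.005,-0.03,0,0,0,0,0,0,-0.037,0,0,0,0,0,0.04,0,0,0,0,0,0,0.04,0,0,0,0,0,0,0.03,0,0,0,0])

```text
clock: 6.18
tool_pos: [561.8, 140.4, 294.2]
orientation: [0.317, -3.124, 0.002]
force: [0.5, -0.0, 0.3]
finger_gap: 0.4
```

>>> jog_arm(motion=[0,0,0,0,0,0,0,0,0,0,0.02,0,0,0,0,0,0,0.02,0,0,0,0,0,0,0.02,0,0,0,0,0,0,0,0,0,0])

```text
clock: 6.8
tool_pos: [561.5, 136.6, 233.0]
orientation: [0.311, -3.121, 0.004]
force: [-0.0, 0.0, 0.1]
finger_gap: 0.2
```

```bash
python3 - <<'E'
from wheel import *
look("scene","s5");look("wrist","w5");print(r.read_state()["force"])
E
```

```text
scene phase 21.72 conf 0.87 910 a [-0.3  5.9  8.6] | tcp a,b,c -2.2 77.2 74.5
wrist phase 21.56 conf 0.82 4400 a [-6.9 -3.9  3. ] | tcp a,b,c -1.5 77.6 75.5
[-0.45021901  0.26792808  0.56911695]
```

>>> jog_arm(motion=[0,0,-0.009,-0.002,0,0,0,0,0,-0.008,-0.002,0,0,0,0,0,-0.007,-0.002,0,0,0,0,0,-0.007,-0.003,0,0,0,0,0,-0.007,-0.003,0,0,0])

```text
clock: 7.52
tool_pos: [570.3, 102.5, 247.4]
orientation: [-0.317, 3.125, 0.001]
force: [1.1, 2.4, -1.8]
finger_gap: -0.0
```

>>> jog_arm(motion=[0,0,-0.007,-0.002,0,0,0,0,0,-0.007,0,0,0,0,0,0,-0.007,0,0,0,0,0,0,-0.007,0,0,0,0,0,0,-0.007,0.001,0,0,0])

```text
clock: 8.15
tool_pos: [577.4, 67.1, 248.7]
orientation: [-0.315, 3.125, -0.0]
force: [-0.5, 2.3, 3.2]
finger_gap: -0.1
```

>>> jog_arm(motion=[0,0,-0.007,0.001,0,0,0,0,0,-0.007,0.002,0,0,0,0,0,-0.006,0.003,0,0,0,0,0,-0.005,0.003,0,0,0,0,0,0,0,0,0,0])

```text
clock: 8.78
tool_pos: [582.0, 41.8, 238.7]
orientation: [0.313, -3.125, 0.003]
force: [0.7, 0.1, 0.6]
finger_gap: -0.1
```

```bash
python3 - <<'E'
from wheel import *
look("scene","s6");look("wrist","w6");print(r.read_state()["force"])
E
```

```text
scene phase -24.19 conf 0.82 1002 a [0.4 6.  9.8] | tcp a,b,c -2.3 -20.1 78.5
wrist phase -21.93 conf 0.73 4038 a [-12.6  -5.    2.1] | tcp a,b,c -2.4 -19.9 78.4
[ 0.34578445  0.42091549 -0.42980895]
```

>>> jog_arm(motion=[0,0,-0.005,0.003,0,0,0,0,0,-0.005,0.003,0,0,0,0,0,-0.003,0.001,0,0,0,0,0,0.004,0,0,0,0,0,0,0.002,-0.02,0,0,0])

```text
clock: 9.5
tool_pos: [582.1, 35.8, 250.0]
orientation: [0.314, -3.12, 0.002]
force: [-0.7, -0.1, 0.6]
finger_gap: -0.0
```

>>> jog_arm(motion=[0,0,0,-0.045,0,0,0,0,0,0.03,0,0,0,0,0,0,0.04,0,0,0,0,0,0,0.036,0,0,0,0,0,0,0,0,0,0,0])

```text
clock: 10.12
tool_pos: [561.2, 144.5, 296.4]
orientation: [0.327, -3.123, -0.002]
force: [-0.1, -0.1, -0.8]
finger_gap: 0.0
```

```bash
python3 - <<'E'
from wheel import *
look("scene","s7");look("wrist","w7");print(r.read_state()["force"])
E
```

```text
scene phase 25.85 conf 0.94 881 a [-0.2  5.8  8.6] | tcp a,b,c -1.7 81.3 136.6
wrist phase 25.34 conf 0.85 2414 a [-6.6 -2.8  3.1] | tcp a,b,c -1.7 79.2 136.8
[-0.77980708 -1.44140356  0.59854633]
```

>>> jog_arm(motion=[0,0,0,0.02,0,0,0,0,0,0,0.022,0,0,0,0,0,0,0.02,0,0,0,0,0,-0.008,0,0,0,0,0,0,-0.008,-0.002,0,0,0])

```text
clock: 10.85
tool_pos: [565.4, 123.8, 237.9]
orientation: [0.313, -3.125, -0.002]
force: [-2.3, 3.4, 0.3]
finger_gap: 0.3
```

>>> jog_arm(motion=[0,0,-0.008,-0.003,0,0,0,0,0,-0.007,-0.003,0,0,0,0,0,-0.006,-0.003,0,0,0,0,0,-0.006,-0.002,0,0,0,0,0,0,0,0,0,0])

```text
clock: 11.48
tool_pos: [571.7, 96.8, 248.8]
orientation: [-0.313, 3.124, -0.002]
force: [-0.6, -0.2, 0.5]
finger_gap: 0.3
```

```bash
python3 - <<'E'
from wheel import *
look("scene","s8");look("wrist","w8");print(r.read_state()["force"])
E
```

```text
scene phase 8.38 conf 0.89 950 a [0.4 6.1 9.9] | tcp a,b,c -1.1 35.7 88.8
wrist phase 7.88 conf 0.82 2970 a [-7.9 -4.8  2.4] | tcp a,b,c -1.2 35.8 88.7
[ 0.21597841 -0.2843201  -0.56255282]
```

>>> jog_arm(motion=[0,0,-0.005,0,0,0,0,0,0,-0.004,0,0,0,0,0,0,-0.003,0,0,0,0,0,0,0,0,0,0,0,0,0,0.005,0,0,0,0])

```text
clock: 12.2
tool_pos: [572.3, 89.2, 247.9]
orientation: [0.312, -3.125, 0.004]
force: [0.4, -0.9, -1.2]
finger_gap: -0.0
```

>>> jog_arm(motion=[0,0,0.02,0,0,0,0,0,0,0.02,0,0,0,0,0,0,0.02,-0.01,0,0,0,0,0,0.02,-0.02,0,0,0,0,0,0,0,0,0,0])

```text
clock: 12.82
tool_pos: [556.2, 173.8, 279.5]
orientation: [-0.325, 3.122, 0.004]
force: [0.7, 0.4, 0.5]
finger_gap: -0.1
```

```bash
cat > fit.py <<'E'
from wheel import *
from scipy.optimize import least_squares
def fit(P,m,tag,front):
    e=np.array([np.cos(YAW),np.sin(YAW),0]);f=np.array([-np.sin(YAW),np.cos(YAW),0])
    q=P[m]; a=(q-HUB)@e;b=(q-HUB)@f;c=q[:,2]-160;rr=np.hypot(b,c);k=(rr>40)&(rr<116)&(abs(a)<18);b,c=b[k],c[k]
    def res(x):
        ph=np.arctan2(b-x[1],c-x[2]);d=(ph-x[0]+np.pi/6)%(np.pi/3)-np.pi/6
        return np.hypot(b-x[1],c-x[2])*np.sin(d)
    s=least_squares(res,[0,0,0],loss="soft_l1",f_scale=3);print(tag,k.sum(),"phase",np.degrees(s.x[0]).round(2),"hub shift",s.x[1:].round(1),"rms",np.sqrt((s.fun**2).mean()).round(1))
def run(tag):
    for n in("scene","wrist","top"):
        im,P=look(n,f"{n}_{tag}");hsv=cv2.cvtColor(im["color"],cv2.COLOR_BGR2HSV);ok=im["range_z"]>0
        fit(P,ok&(hsv[...,2]<60),n,0)
        e=np.array([np.cos(YAW),np.sin(YAW),0]);f=np.array([-np.sin(YAW),np.cos(YAW),0])
        red=ok&((hsv[...,0]<6)|(hsv[...,0]>172))&(hsv[...,1]>150)&(hsv[...,2]>60)
        d=P-HUB;A=d@e;B=d@f;C=d[...,2]
        m=red&(abs(A+117)<60)&(abs(B)<110)&(C>40)
        if m.sum()>10:print("  red",m.sum(),"a",np.percentile(A[m],[2,50,98]).round(),"b",np.percentile(B[m],[2,50,98]).round(1),"c",np.percentile(C[m],[2,50,98]).round())
        bl=ok&(hsv[...,0]>100)&(hsv[...,0]<130)&(hsv[...,1]>120)&(P[...,2]<35)&(P[...,0]>350)&(P[...,0]<800)&(abs(P[...,1])<200)
        if n!="wrist":print("  base",cv2.minAreaRect(P[bl][:,:2].astype(np.float32)))
    print(r.read_state()["clock"],r.read_state()["force"])
E
python3 -c "
from fit import *
run('a')"
```

```text
scene phase 1.44 conf 0.94 858 a [0.1 5.9 8.6] | tcp a,b,c -1.4 111.9 118.5
scene 858 phase 1.43 hub shift [1.  3.9] rms 3.3
  red 101 a [-135. -111. -100.] b [-14.1   2.8  19.2] c [87. 91. 94.]
  base ((477.282958984375, 41.94123077392578), (225.5609130859375, 164.4623260498047), 11.670543670654297)
wrist phase 1.24 conf 0.85 2852 a [-6.2 -2.7  3.2] | tcp a,b,c -1.8 110.3 117.7
wrist 2852 phase 1.61 hub shift [6.1 7.5] rms 2.1
  red 2947 a [-136. -117. -102.] b [-10.8  14.4  23.4] c [59. 92. 94.]
top phase 1.83 conf 0.86 373 a [-6.  -1.1  5.6] | tcp a,b,c -2.0 109.4 117.4
top 373 phase 1.53 hub shift [2.7 7.2] rms 3.0
  red 86 a [-135. -119. -103.] b [-12.3   3.1  21.6] c [88. 93. 98.]
  base ((473.0484313964844, 43.7158203125), (226.33978271484375, 167.34654235839844), 11.922501564025879)
12.975 [-0.09736968 -1.15696397 -0.2016869 ]
```

All views agree on about 1.5° still to go, and the base is unmoved. One more nudge of about 3 mm.

>>> jog_arm(motion=[0,0,-0.02,0.02,0,0,0,0,0,-0.025,0.01,0,0,0,0,0,-0.02,0,0,0,0,0,0,-0.01,0,0,0,0,0,0,0,0,0,0,0])

```text
clock: 13.6
tool_pos: [571.8, 95.2, 248.9]
orientation: [-0.312, 3.125, 0.0]
force: [0.6, 0.5, -0.3]
finger_gap: 0.2
```

```bash
python3 -c "
from wheel import *
look('scene','s9');look('wrist','w9')"
```

```text
scene phase 2.59 conf 0.83 965 a [0.2 6.1 9.5] | tcp a,b,c -1.3 35.5 88.8
wrist phase 2.24 conf 0.75 3154 a [-8.  -4.6  2.4] | tcp a,b,c -1.3 36.4 88.7
```

>>> jog_arm(motion=[0,0,-0.006,0,0,0,0,0,0,-0.004,0,0,0,0,0,0,-0.003,0,0,0,0,0,0,-0.0018,0,0,0,0,0,0,0,0,0,0,0])

```text
clock: 14.32
tool_pos: [574.2, 82.5, 248.6]
orientation: [-0.317, 3.125, 0.002]
force: [-1.0, 3.4, 1.8]
finger_gap: 0.3
```

>>> jog_arm(motion=[0,0,0.01,0,0,0,0,0,0,0.025,0,0,0,0,0,0,0.03,-0.01,0,0,0,0,0,0.03,-0.02,0,0,0,0,0,0,0,0,0,0])

```text
clock: 14.95
tool_pos: [555.4, 178.4, 279.6]
orientation: [-0.324, 3.122, 0.002]
force: [-0.2, -0.1, 0.3]
finger_gap: -0.3
```

```bash
python3 -c "
from fit import *
run('b')"
```

```text
scene phase -0.66 conf 0.94 855 a [0.1 5.9 8.5] | tcp a,b,c -1.2 116.2 118.6
scene 855 phase -0.64 hub shift [0.8 3.9] rms 3.3
  red 106 a [-133. -109. -100.] b [-16.3   1.   16.5] c [86. 91. 93.]
  base ((478.543212890625, 42.25196838378906), (224.17092895507812, 164.36578369140625), 11.632657051086426)
wrist phase -0.37 conf 0.85 3083 a [-6.2 -2.7  3.2] | tcp a,b,c -1.6 114.5 118.0
wrist 3083 phase -0.35 hub shift [6.1 7.4] rms 2.2
  red 3118 a [-136. -117. -103.] b [-13.4  12.7  20.3] c [58. 92. 94.]
top phase -0.01 conf 0.85 369 a [-6.1 -1.1  5.7] | tcp a,b,c -1.8 113.6 117.6
top 368 phase -0.45 hub shift [2.9 7.5] rms 3.0
  red 92 a [-135. -120. -102.] b [-14.3   0.8  18.5] c [88. 94. 99.]
  base ((473.16351318359375, 43.772605895996094), (226.5889129638672, 167.45396423339844), 11.875535011291504)
15.1 [-0.56984569  0.04650632 -0.88181342]
```

Phase is −0.4° to −0.6° in every view, effectively upright. I'll take the hand away, up and to +y, then do a last check.

>>> jog_arm(motion=[0,0,0.03,-0.03,0,0,0,0,0,0.04,-0.03,0,0,0,0,0,0.04,-0.02,0,0,0,0,0,0.04,0,0,0,0,0,0,0.03,0,0,0,0])

```text
clock: 15.72
tool_pos: [519.6, 351.2, 357.6]
orientation: [0.313, -3.126, 0.002]
force: [0.1, -0.1, -0.2]
finger_gap: 0.1
```

>>> jog_arm(motion=[0,0,0,0,0,0,0,0,0,0,0,0,0,0,0,0,0,0,0,0,0,0,0,0,0,0,0,0,0,0,0,0,0,0,0])

```text
clock: 16.35
tool_pos: [519.5, 350.5, 358.5]
orientation: [-0.314, 3.126, 0.0]
force: [-0.2, -0.7, 0.2]
finger_gap: -0.1
```

```bash
python3 -c "
from fit import *
run('c')"
```

```text
scene phase -0.6 conf 0.94 849 a [0.2 5.8 8.4] | tcp a,b,c -1.3 295.0 198.5
scene 849 phase -0.61 hub shift [0.8 3.8] rms 3.3
  red 93 a [-131. -110. -100.] b [-16.3   0.5  16.6] c [87. 91. 93.]
  base ((478.0274353027344, 42.13408660888672), (224.31784057617188, 164.30343627929688), 11.682456016540527)
wrist phase -3.9 conf 0.88 1103 a [-5.9 -1.8  3.7] | tcp a,b,c -1.3 295.1 198.4
wrist 1103 phase -0.19 hub shift [6.9 7. ] rms 2.4
top phase 0.02 conf 0.85 353 a [-5.9 -1.1  5.7] | tcp a,b,c -1.3 295.3 198.4
top 353 phase -0.75 hub shift [3.2 7.6] rms 3.0
  red 91 a [-136. -118. -102.] b [-14.6   0.4  18.4] c [87. 93. 97.]
  base ((473.0899658203125, 43.72108459472656), (225.89918518066406, 167.59149169921875), 11.663397789001465)
16.5 [-0.43218393  0.18762446 -0.64423724]
```

View pics/scene_c.png

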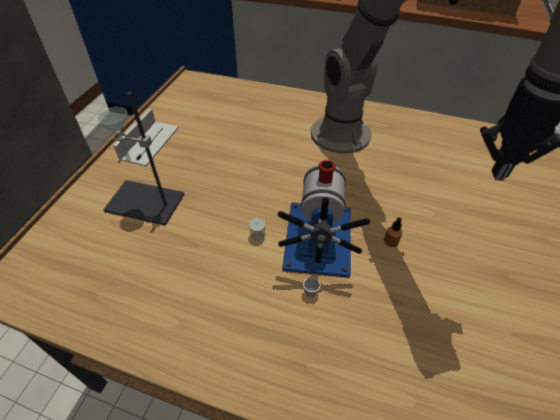

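The neck points up at (326,170), the hand is clear, and all other items are where they were. Handing in.

```bash
python3 -c "
from bench import r
print(r.job_done())"
```

```text
the job is handed in; nothing more can be done
None
```

The red filling neck now points straight up to within about 1°, the hand is well clear, and the job is handed in. It took about 16.5 s of the 61 s allowed.

I turned the wheel about 134° by pushing three spokes in turn near the top with the shut fingertips, then gave the last spoke one small nudge of about 2°.

**Last checks:**
- **Neck angle:** with the hand away, the spoke fits from the three cameras gave −0.6°, −0.2° and −0.75°. The simpler averages gave −0.6° and 0.0°. The wrist camera's simple average disagreed at −3.9°; I put that down to its partial, oblique view and did not use it.
- **Blender:** the base was within about 1 mm of where it started.
- **Other items:** in the last picture the glassware, crucible and stand stood where they were; I checked this by eye only.
- **Forces:** during the first push the upward force at the wrist reached about 12 N, probably from the spoke end rubbing a wider part of the finger above the tip. I raised the hand, and readings after that stayed at about 5 N or less.

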